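# Hang the dipping basket up to drip

### The arm

A 7-joint arm with a two-finger parallel gripper is mounted at the origin on the work surface. World frame = base frame: x ahead of the robot, y to its left, z up, the work surface at z = 0. Lengths are in m, angles in rad, forces in N, time in s.
With the tool pointing down it reaches from about 0.425 to 0.875 m from the base axis. Payload 4.7 kg.
Tool frame: the origin (TCP) lies midway between the tips of the shut fingers; the grasp point (between the pads) lies 19 mm behind it (ctrl.grip_depth is the distance from the TCP to the grasp point, in m); z points along the fingers, y is the direction in which the jaws open and shut (so a half turn about z gives the same grasp; the last joint's range is limited). The gripper opens to 87 mm and grips with 3 to 60 N. Pads are 19 mm wide; open, the fingers measure 117 mm over their backs; the gripper's body (75 mm by 190 mm) begins 51 mm behind the grasp point.
Start: joints at [1.347, 0.321, -0.07, 1.45, 0.023, 1.371, -0.057], TCP at [0.153, -0.632, 0.223] pointing down, gripper open.
Joint ranges: [-2.86, 2.86], [-0.3, 2.09], [-1.38, 1.24], [0.06, 2.45], [-1.56, 4.7], [0.09, 2.05], [-2.69, 2.69]. Speed limits (rad/s): [2.57, 2.57, 3.14, 3.14, 3.14, 3.14, 3.14].

### API

Orientations are given as a rotation vector (axis times angle).
In Python, from bench import ctrl gives the robot as it stands. The module is installed in compiled form; this text tells all that it offers.
- The arm moves only by the shell command python3 -m inch 'ROWS' [FORCE]. ROWS is JSON, a list of rows, each a list of 5 numbers: the opening, from -1 (shut) to 1 (fully open), so that 0 is half open, then the shift along the tool's x, y, z in mm, then the turn about the tool's z in rad. In form: [[fingers, tx, ty, tz, twist], ...]. A call has 1 to 5 rows; each row shifts and turns the pose as measured when the row begins, along the tool's axes as they then stand; what a row does not reach is not made up. A row lasts 1/8 s, in which the tool goes at most 62.5 mm and 10.7 degrees, less where a joint would pass 70% of its speed; a pose out of reach is approached as far as the arm can. A call is refused whole if a number of a shift passes 62.5 or a number of a turn 0.188, either way. A call with a gripper value outside its range is refused whole. The fingers move at their own pace and stop on an object; FORCE is the grip in N (left out, the last holds). Time passes only in rows, so rows that do not move let the fingers close. It gives the time, the measured TCP pose, the force and the opening at its end, in the units of the state.
- ctrl.get_state(): the state, without advancing time (a new reading comes with each control period).
- ctrl.get_image(name): name is "scene" or "top" or "wrist"; returns a dict with "color" (480x640x3 uint8, red, green, blue), "range_z" (480x640 float32, m along the optical axis (not along the pixel's ray), 0 where there is no reading), "K" (3x3 intrinsics, pixels), "R" (3x3) and "t" (3): a world point X has camera coordinates R X + t. Camera axes: x right, y down, z forward; pixel columns grow to the right and rows downward; lengths in m; the calibration is good to about 2 mm. A picture is of the moment at which its call begins.
- ctrl.close_job(): hands the job in, once; it reports no verdict.
The state is a dict: "time": time; "joint_positions": joint angles; "qd": joint speeds; "joint_torque": joint torques, N m; "position": TCP position; "tool_rot": TCP orientation; "ft_force": force on the tool from outside, world axes, zero at the start; "torque": the same for the moment, N m; "grip_width": opening from 0.0 (shut) to 1.0 (fully open).
Only numpy, scipy, OpenCV 4.12 (cv2) and the standard library are available. Lean on these libraries where they do the work, as an engineer would, in place of code of your own. Each camera call takes 0.05 s, during which the arm holds its last target. There are 200 camera calls.

### The job

With its bail still folded down, lift the perforated dipping basket of rinsed stir bars out of the rinse tub, stand it on the rubber mat and let go of it. Swing its bail upright while it stands there, then hang the basket by the bail on the double-prong hook of the drip stand, on both prongs, so that it hangs still and level, clear of the drip tray below, and let go. Do not tip the stir bars out, and leave the other things on the bench where they are.

Things in the scene. Friction and masses are not known exactly. Their poses are not given: they have to be found in the camera images.
- basket: Small perforated steel dipping basket, open on top: upright cylinder 66 mm across, 80 mm high, wall 3 mm, 0.3 to 0.5 kg, stir bars in its bottom. Origin: centre of its underside, z up. Pivot studs at its +y and -y sides, 72 mm up, reach 41 mm from its axis; its bail turns on them about the basket's y and starts folded to +x, with about 36 mm of room between body and folded bail.
- bail (a joint): Angle of the basket's wire bail, rad: 0 upright (over the basket's axis), positive leans to the basket's +x; starts at about 1.55 to 1.8 (level or a little below), stops at +-1.95. Its pivots are slightly stiff (0.017 N m): it stays where it is left. The basket is light: forcing the bail off its arc tips or shifts it.
- bail_crown (a point): Middle of the bail's straight crown, centre of its thickness, 76 mm from the pivot line. Axes: y along the crown (as the basket's y), z away from the pivots. The bail is a squared arch of 4 mm wire, 86 mm wide; a grey grip sleeve 8 mm thick and 28 mm long turns freely on the middle of the crown; from the sleeve's ends to 37 mm either side the crown is bare straight wire.
- tub: White rinse tub, fixed, open on top: 168 mm (x) by 124 mm (y) outside, 80 mm high, walls and floor 4 mm. Origin: centre of its underside, z up. The basket starts in it, turned as the tub is within 0.06 rad, some 10 mm to -x of its centre: about 37 mm from basket body to the -x wall, but only 10 mm beyond the folded bail at the +x wall. It and the stand are on either side of the mat.
- mat: Ribbed grey rubber bench mat, fixed, 300 mm (x) by 200 mm (y), 3 mm thick. Origin: centre of its underside, z up. A small glass dish, 60 mm across and 12 mm high, lies on its end nearest the robot, centred 110 to 115 mm from the mat's middle.
- stand: Drip stand, fixed: grey base plate 135 mm wide with a white drip tray (160 by 126 mm, rim 28 mm above the bench) and, 125 mm to +x of the origin, an upright 12 mm rod 300 mm high with a clamp and a double-prong wire hook. Origin: on the bench below the middle between the prongs' saddles, z up. The prongs' upturned ends point to the stand's -x.
- hook_seat (a point): Middle between the hook's two saddles, level with the top of their 6 mm wire, 218 mm above the bench; axes as the stand's. The prongs lie at y = +-27 mm; to -x each turns up to a tip 17 mm out and 18 mm higher; to +x it steps up 12 mm and runs level to a crossbar at x = 78 mm. Hung, the bare wire beside the sleeve rests in both saddles, bail_crown 2 to 4 mm above this point.
There are look-alikes about, which are no part of the job. Leave any purple look-alike of the basket alone.

How it is judged:
On the way, in this order (a step that is already met when the one before it is completed fails the run):
1. the basket stands on the mat, let go, its bail still folded down (x of basket in the frame of mat between -0.15 and 0.15 m and y of basket in the frame of mat between -0.1 and 0.1 m and height (world z) of basket below 0.008 m and angle between basket's own z axis and vertical below 0.1 rad and value of joint bail above 1.2 rad and contact force between the fingers and basket below 0.1 N and linear speed of basket below 0.03 m/s), for 0.2 s.
2. the bail is swung upright (within 0.3 rad) while the basket still stands on the mat (value of joint bail between -0.3 and 0.3 rad and height (world z) of basket below 0.012 m and x of basket in the frame of mat between -0.15 and 0.15 m and y of basket in the frame of mat between -0.1 and 0.1 m), for 0.1 s.
At the end, for the whole second after the job is handed in: The basket hangs by its bail in the saddles of both prongs of the stand's hook (middle of the bail within 15 mm of the middle of the saddles seen from above and no more than 10 mm higher, its weight on the hook), clear of the drip tray, level within 0.3 rad, at rest (under 80 mm/s and 0.8 rad/s) (horizontal distance between bail_crown and hook_seat below 0.015 m and z of bail_crown in the frame of hook_seat between -0.002 and 0.01 m and height (world z) of basket above 0.045 m and angle between basket's own z axis and vertical below 0.3 rad and contact force between stand and basket above 1 N and linear speed of basket below 0.08 m/s and angular speed of basket below 0.8 rad/s); the robot touches nothing.
It fails at once if the basket is tipped by more than 0.7 rad, so that stir bars fall out (angle between basket's own z axis and vertical above 0.7 rad).
It fails at once if another thing on the bench is shoved more than 30 mm or knocked over (distance of any of reagent_bottle, flask, sample_bottle, beaker, petri_dish, tip_box, spatula from where it was at the start of the episode above 0.03 m or angle between any of reagent_bottle, flask, sample_bottle, beaker's own z axis and vertical above 0.6 rad).
It also fails if it takes over 72 s, if anything falls off the work surface, if the arm or the gripper's body presses on something with over 40 N, if the wrist force passes 120 N, or if a joint passes its speed limit or range.

## Working session

There is one attempt and no reset: what is moved stays moved. The work goes in short steps, Python scripts to look and compute and a shell command to move; the robot and the scene stay as the last step left them, time stands still between calls to the robot, and variables do not carry over. Pictures are saved under pics/ and viewed, about 8 in all and at most 12, crops included, and the job is handed in when it is done.

```bash
mkdir -p pics; cat > h.py <<'E'
import numpy as np, cv2
from bench import ctrl
from scipy.spatial.transform import Rotation as Ro
def cam(n):
    d=ctrl.get_image(n); z=d["range_z"]; K=d["K"]
    v,u=np.mgrid[:480,:640]
    p=np.stack([(u-K[0,2])/K[0,0]*z,(v-K[1,2])/K[1,1]*z,z],-1)
    d["P"]=(p-d["t"])@d["R"]; d["P"][z==0]=np.nan
    return d
def save(n,im,s=1):
    cv2.imwrite("pics/"+n+".png",cv2.resize(im[...,::-1],None,fx=s,fy=s,interpolation=cv2.INTER_CUBIC))
E
python3 - <<'E'
from h import *
s=ctrl.get_state(); print(s)
for n in("scene","top"):
    d=cam(n); save(n,d["color"]); np.savez("pics/"+n,**{k:d[k] for k in("color","P","K","R","t")})
    print(n,-d["R"].T@d["t"])
    for v in range(40,480,80): print([tuple(np.round(d["P"][v,u],2)) for u in range(40,640,140)])
E
```

```text
{'time': 0.0, 'joint_positions': array([ 1.34708478,  0.32183138, -0.07008009,  1.4516777 ,  0.02257432,
        1.3707925 , -0.05689415]), 'qd': array([-1.26973378e-03,  7.60359612e-05, -2.16087352e-04,  9.92667871e-04,
       -7.48533404e-04,  6.55663853e-04, -1.65582501e-03]), 'joint_torque': array([-4.02518690e-04, -4.91289425e+01, -4.03987085e-01, -3.12529314e+01,
       -6.37701340e-02,  4.37008368e-02,  1.78666255e-04]), 'position': array([ 0.15295133, -0.63117706,  0.22145467]), 'tool_rot': array([-3.11751990e+00, -3.72490657e-01,  4.74050068e-04]), 'ft_force': array([ 0.01947005,  0.81649562, -0.03719153]), 'torque': array([ 0.07189765,  0.0018504 , -0.02430811]), 'grip_width': 0.9997308424208582}
scene [0.94459515 0.54262441 1.13834642]
[(np.float64(0.64), np.float64(-0.89), np.float64(0.17)), (np.float64(0.29), np.float64(-0.87), np.float64(-0.0)), (np.float64(-0.02), np.float64(-0.59), np.float64(-0.0)), (np.float64(-0.79), np.float64(-0.64), np.float64(-0.44)), (np.float64(-1.62), np.float64(-0.43), np.float64(-0.74))]
[(np.float64(0.74), np.float64(-0.84), np.float64(0.
[... 2383 characters left out ...]
64(0.03), np.float64(0.01)), (np.float64(0.44), np.float64(-0.26), np.float64(-0.0)), (np.float64(0.44), np.float64(-0.55), np.float64(0.0))]
[(np.float64(0.28), np.float64(0.6), np.float64(0.01)), (np.float64(0.28), np.float64(0.32), np.float64(0.0)), (np.float64(0.28), np.float64(0.03), np.float64(0.0)), (np.float64(0.28), np.float64(-0.25), np.float64(0.0)), (np.float64(0.28), np.float64(-0.54), np.float64(-0.0))]
[(np.float64(0.13), np.float64(0.59), np.float64(0.0)), (np.float64(0.13), np.float64(0.31), np.float64(-0.0)), (np.float64(0.13), np.float64(0.03), np.float64(0.0)), (np.float64(0.13), np.float64(-0.25), np.float64(-0.0)), (np.float64(0.13), np.float64(-0.52), np.float64(0.0))]
```

View pics/top.png

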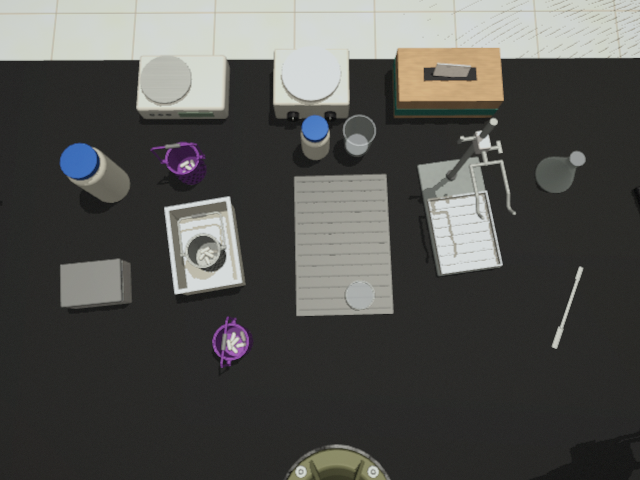

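View pics/scene.png

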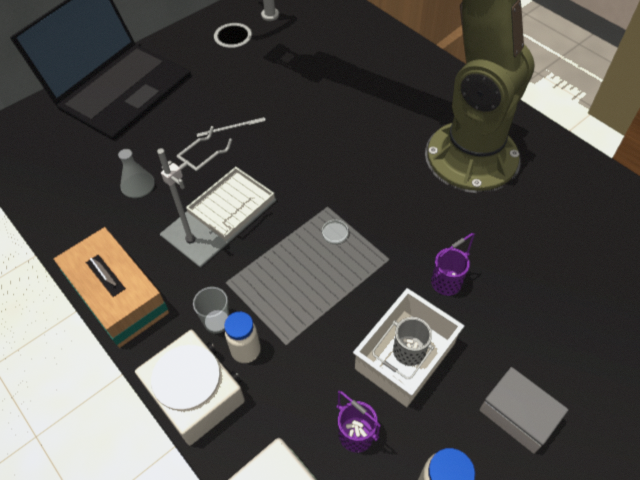

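Top view: the steel basket is in the white tub at (205,250), its bail folded towards world +x, at about (203,215). The two purple look-alikes at (183,160) and (231,342) are not in the tub. The mat is at (343,245) with the dish on it at (360,295). The stand's hook prongs are at (480–512, 165–215), with upturned tips towards the robot.

```bash
python3 - <<'E'
from h import *
d=np.load("pics/top.npz"); c=d["color"]; P=d["P"]
def box(n,m):
    q=P[m][:,:2].astype(np.float32); r=cv2.minAreaRect(q*1000); print(n,len(q),r, "z",np.round(np.percentile(P[m][:,2],[2,50,98]),3))
roi=lambda u0,u1,v0,v1:(np.mgrid[:480,:640][1]>=u0)&(np.mgrid[:480,:640][1]<u1)&(np.mgrid[:480,:640][0]>=v0)&(np.mgrid[:480,:640][0]<v1)
z=P[...,2]; Z=lambda a,b:(z>a)&(z<b)
R=roi(160,250,190,300)
br=c.min(-1)
box("tub rim",R&Z(.072,.088)&(br>140))
bk=roi(180,228,225,282)&Z(.07,.10)&(br<140); box("basket",bk)
for a in range(0,1):
    q=P[bk][:,:2]; A=np.c_[2*q,np.ones(len(q))]; s=np.linalg.lstsq(A,(q**2).sum(1),rcond=None)[0]; print("circ",s[:2],np.sqrt(s[2]+s[:2]@s[:2]))
box("mat",roi(285,400,165,325)&Z(-.003,.009)&(br>60))
box("dish",roi(340,380,275,312)&Z(.008,.02))
hk=roi(410,530,100,240)&Z(.19,.28); box("hook",hk)
ys,xs=np.where(hk)
for v in range(130,225,6):
    u=np.where(hk[v])[0]
    print(v,[(int(k),*np.round(P[v,k]*1000).astype(int)) for k in u[::2]])
box("tray",roi(410,510,180,280)&Z(.02,.035)&(br>120))
c0=c[185:305,150:260]; save("crop",c0,5)
# stand crop + tub from scene
E
```

```text
tub rim 1563 ((506.62640380859375, 263.77362060546875), (176.88729858398438, 133.19601440429688), 9.671347618103027) z [0.073 0.082 0.087]
basket 135 ((491.25201416015625, 261.79974365234375), (65.28662109375, 62.5465202331543), 56.74288558959961) z [0.07  0.08  0.088]
circ [0.49210628 0.26039122] 0.032425180978087595
mat 13094 ((524.0076904296875, -14.856353759765625), (304.9386901855469, 204.17440795898438), 1.4405601024627686) z [-0.     0.004  0.008]
dish 221 ((418.310791015625, -53.28609848022461), (70.78023529052734, 75.74796295166016), 3.4937918186187744) z [0.008 0.01  0.019]
hook 1099 ((601.1210327148438, -257.2543640136719), (154.87025451660156, 75.01878356933594), 8.174086570739746) z [0.218 0.231 0.27 ]
130 [(483, np.int64(670), np.int64(-245), np.int64(263)), (485, np.int64(667), np.int64(-246), np.int64(269)), (487, np.int64(664), np.int64(-247), np.int64(276)), (489, np.int64(663), np.int64(-250), np.int64(278))]
136 [(473, np.int64(674), np.int64(-239), np.int64(224)), (475, np.int64(669), np.int64(-239), np.int64(237)), (477, np.int64(667), np.int64(-241), np.int64(2
[... 3855 characters left out ...]
241), np.int64(224)), (507, np.int64(555), np.int64(-292), np.int64(220)), (509, np.int64(554), np.int64(-294), np.int64(225))]
208 [(476, np.int64(545), np.int64(-238), np.int64(220)), (478, np.int64(544), np.int64(-241), np.int64(222)), (508, np.int64(544), np.int64(-292), np.int64(222)), (510, np.int64(544), np.int64(-295), np.int64(223))]
214 [(478, np.int64(533), np.int64(-240), np.int64(223)), (480, np.int64(532), np.int64(-242), np.int64(227)), (512, np.int64(531), np.int64(-295), np.int64(231)), (514, np.int64(530), np.int64(-297), np.int64(235))]
220 []
tray 614 ((541.94580078125, -268.5673522949219), (161.66458129882812, 128.24246215820312), 8.184305191040039) z [0.02  0.028 0.033]
```

View pics/crop.png

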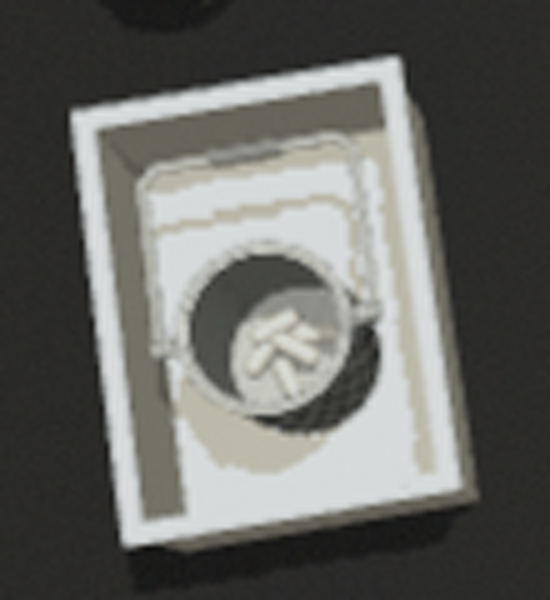

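Enlarged crop: the steel basket (not purple) is in the tub, its rim centred at crop (265,330). The bail is folded to +x with the grey sleeve at (245,152), and there is room for a finger between body and bail and on the -x side. The sizes agree: the fitted radius is 32.4 mm, the tray 162x128 and the mat 305x204. Next I rise, turn the jaws to the tub's x, and go over.

```bash
cat >> h.py <<'E'
def to(p,yaw=None,n=1):
    "tool-frame shift (mm) to world TCP p, and twist to bring tool y to yaw deg"
    s=ctrl.get_state(); M=Ro.from_rotvec(s["tool_rot"]).as_matrix(); p0=s["position"]
    w=np.degrees(np.arctan2(M[1,1],M[0,1])); tilt=np.degrees(np.arccos(-M[2,2]))
    print("t %.2f pos %s yaw_y %.1f tilt %.2f F %s grip %.3f"%(s["time"],np.round(p0*1000,1),w,tilt,np.round(s["ft_force"],1),s["grip_width"]))
    if p is not None: print("shift",np.round(M.T@(np.array(p)-p0)*1000,1))
    if yaw is not None: print("twist %.3f"%-np.radians((yaw-w+180)%360-180))
E
python3 -m inch '[[1,0,0,-40,-0.188],[1,0,0,-40,-0.188],[1,0,0,-40,-0.188],[1,0,0,-20,-0.188],[1,0,0,0,-0.188]]' >/dev/null
python3 -m inch '[[1,0,0,0,-0.188],[1,0,0,0,-0.188],[1,0,0,0,-0.188]]'
python3 -c "
from h import *
to([.43,-.42,.36],9.7)"
```

```text
time: 1.1
position: [0.1527, -0.6299, 0.3606]
tool_rot: [-2.015, -2.398, -0.01]
ft_force: [0.2, -0.4, -0.0]
grip_width: 1.001
t 1.10 pos [ 152.7 -629.9  360.6] yaw_y 9.9 tilt 0.64 F [ 0.2 -0.4 -0. ] grip 1.001
shift [159.  309.3   2. ]
twist 0.004
```

```bash

python3 -m inch '[[1,26.5,51.5,0,0],[1,26.5,51.5,0,0],[1,26.5,51.5,0,0],[1,26.5,51.5,0,0],[1,26.5,51.5,0,0]]' |sed -n 2p
python3 -m inch '[[1,26.5,51.5,0,0],[1,52,12.5,0,0],[1,52,12.5,0,0],[1,52,12.5,0,0],[1,52,12.5,0,0]]' |sed -n 2p
python3 -m inch '[[1,52,12.5,0,0],[1,52,12.5,0,0],[1,50,15,0,0],[1,50,15,0,0],[1,50,15,0,0]]' |sed -n 2p
python3 -m inch '[[1,50,15,10,0],[1,50,15,10,0],[1,50,15,10,0],[1,50,15,10,0],[1,0,0,0,0]]' |sed -n 2p
python3 -c "
from h import *
to([.493,.261,.25],9.7)"
```

```text
position: [0.3834, -0.4546, 0.3571]
position: [0.4494, -0.1972, 0.3565]
position: [0.4752, 0.0738, 0.3603]
position: [0.4994, 0.2919, 0.321]
t 3.60 pos [499.4 291.9 321. ] yaw_y 9.7 tilt 1.26 F [-1.5 -0.5 -0. ] grip 1.000
shift [-30.8 -10.8  70.5]
twist 0.000
```

```bash

python3 -m inch '[[1,-31,-11,35,0],[1,0,0,35,0],[1,0,0,0,0]]' |sed -n 2p
python3 - <<'E'
from h import *
to([.493,.261,.15],9.7)
d=cam("wrist"); c=d["color"]; P=d["P"]; save("w1",c)
m=(P[...,2]>.077)&(P[...,2]<.09)&(c.max(-1)<170)&(np.hypot(P[...,0]-.493,P[...,1]-.261)<.045)
q=P[m][:,:2]; q=q[np.hypot(*(q-np.median(q,0)).T)<.05]
for i in range(4):
    s=np.linalg.lstsq(np.c_[2*q,np.ones(len(q))],(q**2).sum(1),rcond=None)[0]; r=np.sqrt(s[2]+s[:2]@s[:2]); q=q[abs(np.hypot(*(q-s[:2]).T)-r)<.004]
print("circ",s[:2],r,len(q))
m=(P[...,2]>.07)&(P[...,2]<.09)&(c.min(-1)>190); print(cv2.minAreaRect((P[m][:,:2]*1000).astype(np.float32)))
E
```

```text
position: [0.4927, 0.2585, 0.2486]
t 3.98 pos [492.7 258.5 248.6] yaw_y 9.7 tilt 1.24 F [-0.8  0.3  1.7] grip 1.001
shift [ 0.5  1.7 98.6]
twist 0.001
circ [0.49187344 0.26601671] 0.03143952150213431 232
((498.5787658691406, 262.934326171875), (341.21014404296875, 131.7861785888672), 9.768547058105469)
```

View pics/w1.png

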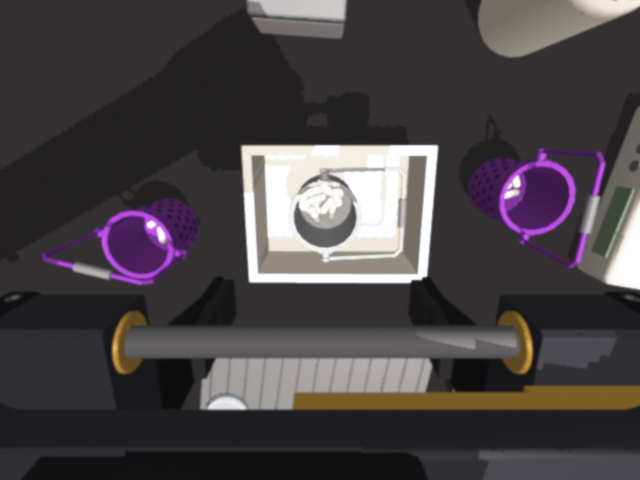

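Wrist view: the basket centre is at (325,212), with the bail crown and grey sleeve at (403,205) and free room on both jaw sides. The purple look-alikes at (140,245) and (537,197) are outside the gripper's footprint. I go down over the body.

```bash

python3 -m inch '[[1,4.5,0,40,0],[1,0,0,40,0],[1,0,1,30,0],[1,0,1,30,0],[1,0,0,0,0]]' |sed -n 2,4p
python3 -c "
from h import *
to([.492,.263,.042],9.7)"
```

```text
position: [0.5023, 0.2669, 0.117]
tool_rot: [-2.026, -2.387, -0.03]
ft_force: [0.0, 1.1, -0.3]
t 4.65 pos [502.3 266.9 117. ] yaw_y 9.4 tilt 1.26 F [ 0.   1.1 -0.3] grip 1.001
shift [ -3.7 -11.3  74.8]
twist -0.006
```

```bash

python3 -m inch '[[1,-2,-7,0,0],[1,-2,-5,15,0],[1,0,0,0,0]]' |sed -n 2p
python3 -c "
from h import *
to([.492,.263,.042],9.7)"
```

```text
position: [0.4932, 0.2621, 0.1057]
t 5.03 pos [493.2 262.1 105.7] yaw_y 9.3 tilt 1.46 F [-0.5 -0.4  0. ] grip 1.004
shift [-0.3 -1.9 63.7]
twist -0.007
```

```bash

python3 -m inch '[[1,0,-3,25,0],[1,0,-1,25,-0.005],[1,0,-1,12,0],[1,0,0,3,0]]' |sed -n 2,4p
python3 -c "
from h import *
to([.492,.263,.042],9.7)"
```

```text
position: [0.4913, 0.2634, 0.0417]
tool_rot: [-2.026, -2.395, -0.045]
ft_force: [-0.2, -0.8, 0.0]
t 5.53 pos [491.3 263.4  41.7] yaw_y 9.5 tilt 1.68 F [-0.2 -0.8  0. ] grip 0.998
shift [-0.5  0.7 -0.3]
twist -0.003
```

```bash

python3 -m inch '[[-1,0,0,0,0],[-1,0,0,0,0],[-1,0,0,0,0],[-1,0,0,0,0]]' 25
python3 -m inch '[[-1,0,0,-15,0],[-1,0,0,-30,0],[-1,0,0,-40,0],[-1,0,0,-40,0],[-1,0,0,0,0]]'
python3 -c "
from h import *
to([.55,0,.15],9.7)"
```

```text
time: 6.02
position: [0.4928, 0.2641, 0.0437]
tool_rot: [-2.028, -2.396, -0.05]
ft_force: [0.4, -0.4, -4.1]
grip_width: 0.741
time: 6.65
position: [0.488, 0.2601, 0.1727]
tool_rot: [-2.025, -2.397, -0.043]
ft_force: [0.4, 0.4, -5.0]
grip_width: 0.738
t 6.65 pos [488.  260.1 172.7] yaw_y 9.6 tilt 1.59 F [ 0.4  0.4 -5. ] grip 0.738
shift [-267.2   17.3   17.5]
twist -0.002
```

Gripped: the opening is 64 mm and the load 5 N. I carry it to the mat at about (0.512,-0.015).

```bash

python3 -m inch '[[-1,-50,3,0,0],[-1,-50,3,0,0],[-1,-50,3,0,0],[-1,-50,3,0,0],[-1,-40,3,0,0]]' |sed -n 2p
python3 -m inch '[[-1,-15,3,0,0],[-1,0,0,0,0]]' |sed -n 2p
python3 -c "
from h import *
to([.512,-.015,.047],9.7)
P=np.load('pics/top.npz')['P']
for n,(a,b,c,e) in dict(bottle=(300,332,115,160),beaker=(342,378,115,160)).items():
    q=P[c:e,a:b].reshape(-1,3); q=q[q[:,2]>.03]; print(n,np.round(np.nanpercentile(q,[2,98],0),3).tolist())"
```

```text
position: [0.5388, 0.0236, 0.1616]
position: [0.5429, 0.0052, 0.1582]
t 7.53 pos [542.9   5.2 158.2] yaw_y 9.9 tilt 1.34 F [ 0.8  1.1 -3.8] grip 0.739
shift [-17.1 -34.5 110.7]
twist 0.004
bottle [[0.706, 0.013, 0.032], [0.79, 0.068, 0.12]]
beaker [[0.71, -0.079, 0.032], [0.773, -0.018, 0.089]]
```

```bash

python3 -m inch '[[-1,-9,-17,25,0],[-1,-8,-16,30,0],[-1,0,0,25,0],[-1,0,0,15,0],[-1,0,0,0,0]]' |sed -n 2p
python3 -c "
from h import *
to([.512,-.015,.046],9.7)"
```

```text
position: [0.5104, -0.004, 0.0595]
t 8.15 pos [510.4  -4.   59.5] yaw_y 10.7 tilt 1.61 F [-0.1  0.5 -4.5] grip 0.738
shift [-11.5  -0.5  13.2]
twist 0.018
```

```bash

python3 -m inch '[[-1,0,0,10,0],[-1,0,0,2,0],[-1,0,0,0,0]]' |sed -n '2p;4p'
python3 -m inch '[[-1,0,0,2.5,0],[-1,0,0,0,0]]' |sed -n '2p;4p'
python3 -c "
from h import *
to([.512,-.015,.0427],9.7)"
```

```text
position: [0.5123, -0.0022, 0.0486]
ft_force: [-0.3, -0.2, -3.7]
position: [0.5129, -0.0024, 0.0466]
ft_force: [-1.0, -0.2, -4.4]
t 8.78 pos [512.9  -2.4  46.6] yaw_y 10.8 tilt 1.61 F [-1.  -0.2 -4.4] grip 0.739
shift [-12.3  -3.3   3.5]
twist 0.019
```

```bash

python3 -m inch '[[-1,0,0,2.5,0],[-1,0,0,0,0]]' |sed -n '2p;4p'
python3 -m inch '[[-1,0,0,1.5,0],[-1,0,0,0,0]]' |sed -n '2p;4p'
```

```text
position: [0.513, -0.0025, 0.0441]
ft_force: [0.1, 0.6, -4.4]
position: [0.5133, -0.0023, 0.0429]
ft_force: [-0.5, 0.7, -3.1]
```

```bash

python3 -m inch '[[-1,0,0,1.5,0],[-1,0,0,0,0]]' |sed -n '2p;4p'
python3 -m inch '[[1,0,0,0,0],[1,0,0,0,0],[1,0,0,0,0],[1,0,0,0,0],[1,0,0,0,0]]' |sed -n '2p;4,5p'
python3 -m inch '[[1,0,0,-30,0],[1,0,0,-40,0],[1,0,0,-40,0],[1,0,0,-40,0],[1,0,0,0,0]]' |sed -n '2p;4,5p'
python3 - <<'E'
from h import *
to(None)
d=cam("top"); c=d["color"]; P=d["P"]; np.savez("pics/top2",color=c,P=P)
e=cam("wrist"); np.savez("pics/w2",color=e["color"],P=e["P"])
save("w2",np.hstack([e["color"][:330],]),1)
E
```

```text
position: [0.5134, -0.0016, 0.0425]
ft_force: [-0.8, -0.5, -3.5]
position: [0.5153, -0.0017, 0.0433]
ft_force: [-0.2, 0.1, -0.1]
grip_width: 0.995
position: [0.5137, -0.0058, 0.197]
ft_force: [1.7, 0.3, -0.6]
grip_width: 1.0
t 10.78 pos [513.7  -5.8 197. ] yaw_y 10.8 tilt 1.66 F [ 1.7  0.3 -0.6] grip 1.000
```

View pics/w2.png

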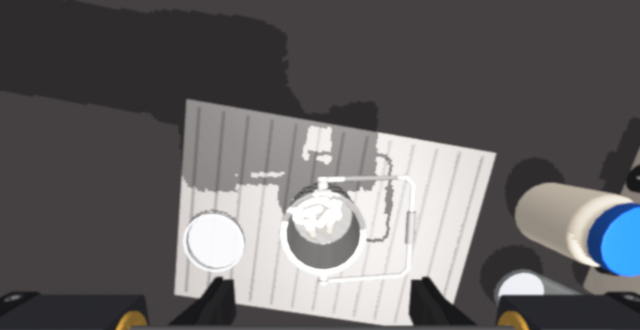

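The basket stands upright on the mat at (323,232), with the bail folded to +x and the sleeve at (411,228). Next I measure the sleeve and crown.

```bash
python3 - <<'E'
from h import *
to(None)
d=np.load("pics/w2.npz"); P=d["P"]; c=d["color"]
for v in range(185,275,9): print(v,[(u,*np.round(P[v,u]*1000).astype(int)) for u in range(398,420,1) if P[v,u,2]>.045])
q=P[170:290,270:378].reshape(-1,3); q=q[(q[:,2]>.078)&(q[:,2]<.092)]
q=q[:,:2]
for i in range(5):
    s=np.linalg.lstsq(np.c_[2*q,np.ones(len(q))],(q**2).sum(1),rcond=None)[0]; r=np.sqrt(s[2]+s[:2]@s[:2]); q=q[abs(np.hypot(*(q-s[:2]).T)-r)<.005]
print("circ",s[:2],r,len(q))
P=np.load("pics/top2.npz")["P"]
m=(P[...,2]>.055)&(P[...,2]<.1)&(abs(P[...,0]-.59)<.03)&(abs(P[...,1])<.06)
print("top crown",[tuple(np.round(x*1000).astype(int)) for x in P[m][::3]])
E
```

```text
t 10.88 pos [511.5  -6.  193.9] yaw_y 10.8 tilt 1.68 F [ 0.1 -0.7 -0.9] grip 1.003
185 [(410, np.int64(578), np.int64(47), np.int64(63)), (411, np.int64(579), np.int64(47), np.int64(63)), (412, np.int64(580), np.int64(48), np.int64(64)), (413, np.int64(580), np.int64(48), np.int64(65)), (414, np.int64(581), np.int64(48), np.int64(64))]
194 [(410, np.int64(580), np.int64(40), np.int64(63)), (411, np.int64(581), np.int64(40), np.int64(64)), (412, np.int64(582), np.int64(40), np.int64(64)), (413, np.int64(582), np.int64(41), np.int64(65)), (414, np.int64(584), np.int64(41), np.int64(63))]
203 [(409, np.int64(581), np.int64(33), np.int64(63)), (410, np.int64(582), np.int64(33), np.int64(64)), (411, np.int64(583), np.int64(33), np.int64(64)), (412, np.int64(583), np.int64(33), np.int64(65)), (413, np.int64(584), np.int64(33), np.int64(65))]
212 [(406, np.int64(580), np.int64(25), np.int64(64)), (407, np.int64(581), np.int64(25), np.int64(65)), (408, np.int64(582), np.int64(25), np.int64(65)), (409, np.int64(583), np.int64(25), np.int64(66)), (410, np.int64(584), np.int64(25), np.int64(65)
[... 2384 characters left out ...]
09, np.int64(595), np.int64(-22), np.int64(64))]
circ [ 0.5136524  -0.00176227] 0.03213478899443799 1694
top crown [(np.int64(586), np.int64(30), np.int64(65)), (np.int64(583), np.int64(38), np.int64(66)), (np.int64(584), np.int64(32), np.int64(66)), (np.int64(581), np.int64(46), np.int64(68)), (np.int64(581), np.int64(40), np.int64(67)), (np.int64(582), np.int64(34), np.int64(63)), (np.int64(579), np.int64(48), np.int64(68)), (np.int64(578), np.int64(52), np.int64(64)), (np.int64(575), np.int64(52), np.int64(67)), (np.int64(573), np.int64(52), np.int64(65)), (np.int64(568), np.int64(52), np.int64(69)), (np.int64(566), np.int64(50), np.int64(71)), (np.int64(562), np.int64(50), np.int64(69))]
```

```bash

python3 -m inch '[[-0.25,2,40,0,0],[-0.25,2,38,20,0],[-0.25,0,0,35,0],[-0.25,0,0,30,0],[-0.25,0,0,0,0]]' |sed -n '2p;4,5p'
python3 -c "
from h import *
to([.5875,.0125,.043],10.7)"
```

```text
position: [0.5845, 0.0147, 0.0982]
ft_force: [0.0, -0.1, 0.8]
grip_width: 0.514
t 11.50 pos [584.5  14.7  98.2] yaw_y 10.8 tilt 1.80 F [ 0.  -0.1  0.8] grip 0.514
shift [-4.5  2.9 55.1]
twist 0.002
```

```bash

python3 -m inch '[[-0.25,-3,2,0,0],[-0.25,-1.5,1,8,0],[-0.25,0,0,0,0]]' |sed -n '2p;4,5p'
python3 -c "
from h import *
to([.5875,.0125,.043],10.7)"
```

```text
position: [0.5892, 0.0107, 0.0912]
ft_force: [-0.1, 0.0, -0.6]
grip_width: 0.377
t 11.88 pos [589.2  10.7  91.2] yaw_y 10.8 tilt 1.74 F [-0.1  0.  -0.6] grip 0.377
shift [ 0.7 -1.1 48.2]
twist 0.002
```

```bash

python3 -m inch '[[-0.25,0.5,-1,18,0],[-0.25,0,0,18,0],[-0.25,0,0,10,0],[-0.25,0,0,0,0]]' |sed -n '2p;4,5p'
python3 -c "
from h import *
to([.5875,.0125,.043],10.7)"
```

```text
position: [0.5874, 0.0121, 0.0422]
ft_force: [0.6, 0.2, 0.2]
grip_width: 0.375
t 12.38 pos [587.4  12.1  42.2] yaw_y 10.8 tilt 1.70 F [0.6 0.2 0.2] grip 0.375
shift [ 0.4  0.2 -0.8]
twist 0.002
```

```bash

python3 -m inch '[[-1,0,0,0,0],[-1,0,0,0,0],[-1,0,0,0,0],[-1,0,0,0,0]]' 12 |sed -n '2p;4,5p'
python3 -m inch '[[-1,0,1,-9,0],[-1,0,0,-9,0],[-1,0,0,0,0]]' |sed -n '2p;4,5p'
python3 -c "
from h import *
for t in (1.5,1.38,1.26,1.14):
  r=76*np.sin(t)/1000; to([.5137+r*.9825,-.0018+r*.1865,.056+.076*np.cos(t)],10.7)"
```

```text
position: [0.5878, 0.0122, 0.0431]
ft_force: [-2.5, 0.1, -0.8]
grip_width: 0.085
position: [0.5886, 0.012, 0.0626]
ft_force: [-1.2, 0.0, -0.3]
grip_width: 0.083
t 13.25 pos [588.6  12.   62.6] yaw_y 10.8 tilt 1.68 F [-1.2  0.  -0.3] grip 0.083
shift [ 0.4 -0.3  1.3]
twist 0.002
t 13.25 pos [588.6  12.   62.6] yaw_y 10.8 tilt 1.68 F [-1.2  0.  -0.3] grip 0.083
shift [ 0.6 -1.6 -7.8]
twist 0.002
t 13.25 pos [588.6  12.   62.6] yaw_y 10.8 tilt 1.68 F [-1.2  0.  -0.3] grip 0.083
shift [  0.9  -3.9 -16.6]
twist 0.002
t 13.25 pos [588.6  12.   62.6] yaw_y 10.8 tilt 1.68 F [-1.2  0.  -0.3] grip 0.083
shift [  1.2  -7.2 -25.1]
twist 0.002
```

```bash

python3 -m inch '[[-1,0,-1.6,-7.8,0],[-1,0,-2.3,-8.8,0],[-1,0,-3.3,-8.5,0],[-1,0,0,0,0]]' |sed -n '2p;4,5p'
python3 -c "
from h import *
for t in (1.02,.9,.78,.66):
  r=76*np.sin(t)/1000; to([.5137+r*.9825,-.0018+r*.1865,.056+.076*np.cos(t)])"
```

```text
position: [0.5813, 0.0101, 0.0898]
ft_force: [-0.9, -0.5, -0.9]
grip_width: 0.086
t 13.75 pos [581.3  10.1  89.8] yaw_y 10.8 tilt 1.68 F [-0.9 -0.5 -0.9] grip 0.086
shift [ 1.1 -3.9 -5.9]
t 13.75 pos [581.3  10.1  89.8] yaw_y 10.8 tilt 1.68 F [-0.9 -0.5 -0.9] grip 0.086
shift [  1.3  -9.1 -13.4]
t 13.75 pos [581.3  10.1  89.8] yaw_y 10.8 tilt 1.68 F [-0.9 -0.5 -0.9] grip 0.086
shift [  1.5 -15.2 -20.1]
t 13.75 pos [581.3  10.1  89.8] yaw_y 10.8 tilt 1.68 F [-0.9 -0.5 -0.9] grip 0.086
shift [  1.7 -22.1 -26.1]
```

```bash

python3 -m inch '[[-1,0.5,-3.9,-5.9,0],[-1,0,-5.2,-7.5,0],[-1,0,-6.1,-6.7,0],[-1,0,-6.9,-6,0],[-1,0,0,0,0]]' |sed -n '2p;4,5p'
python3 -c "
from h import *
for t in (.54,.4,.26,.12,0):
  r=76*np.sin(t)/1000; to([.5137+r*.9825,-.0018+r*.1865,.056+.076*np.cos(t)])"
```

```text
position: [0.5579, 0.0054, 0.1176]
ft_force: [-0.7, 0.5, -0.6]
grip_width: 0.081
t 14.38 pos [557.9   5.4 117.6] yaw_y 10.8 tilt 1.66 F [-0.7  0.5 -0.6] grip 0.081
shift [ 1.3 -5.7 -3.5]
t 14.38 pos [557.9   5.4 117.6] yaw_y 10.8 tilt 1.66 F [-0.7  0.5 -0.6] grip 0.081
shift [  1.4 -15.2  -8.3]
t 14.38 pos [557.9   5.4 117.6] yaw_y 10.8 tilt 1.66 F [-0.7  0.5 -0.6] grip 0.081
shift [  1.5 -25.2 -11.7]
t 14.38 pos [557.9   5.4 117.6] yaw_y 10.8 tilt 1.66 F [-0.7  0.5 -0.6] grip 0.081
shift [  1.6 -35.7 -13.6]
t 14.38 pos [557.9   5.4 117.6] yaw_y 10.8 tilt 1.66 F [-0.7  0.5 -0.6] grip 0.081
shift [  1.6 -44.8 -14.1]
```

```bash

python3 -m inch '[[-1,0.5,-6,-3.5,0],[-1,0,-9.5,-4.5,0],[-1,0,-10,-3.2,0],[-1,0,0,0,0]]' |sed -n '2p;4,5p'
python3 -c "
from h import *
for t in (.26,.12,0):
  r=76*np.sin(t)/1000; to([.5137+r*.9825,-.0018+r*.1865,.056+.076*np.cos(t)])"
```

```text
position: [0.5312, 0.0006, 0.1297]
ft_force: [-1.2, -0.2, -1.4]
grip_width: 0.081
t 14.88 pos [531.2   0.6 129.7] yaw_y 10.8 tilt 1.64 F [-1.2 -0.2 -1.4] grip 0.081
shift [0.9 1.9 0.3]
t 14.88 pos [531.2   0.6 129.7] yaw_y 10.8 tilt 1.64 F [-1.2 -0.2 -1.4] grip 0.081
shift [ 1.  -8.6 -1.7]
t 14.88 pos [531.2   0.6 129.7] yaw_y 10.8 tilt 1.64 F [-1.2 -0.2 -1.4] grip 0.081
shift [  1.  -17.7  -2.2]
```

```bash

python3 -m inch '[[-1,0.5,-9,-1.5,0],[-1,0,-8.5,0,0],[-1,0,0,0,0],[-1,0,0,0,0]]' |sed -n '2p;4,5p'
python3 - <<'E'
from h import *
to([.5137,-.0018,.132])
d=cam("scene"); c=d["color"]; save("s2",np.hstack([c[170:320,220:400]]),4); np.savez("pics/s2",color=c,P=d["P"])
E
```

```text
position: [0.5131, -0.0027, 0.1316]
ft_force: [0.2, 1.5, -2.2]
grip_width: 0.083
t 15.38 pos [513.1  -2.7 131.6] yaw_y 10.8 tilt 1.59 F [ 0.2  1.5 -2.2] grip 0.083
shift [ 0.8  0.7 -0.4]
```

View pics/s2.png

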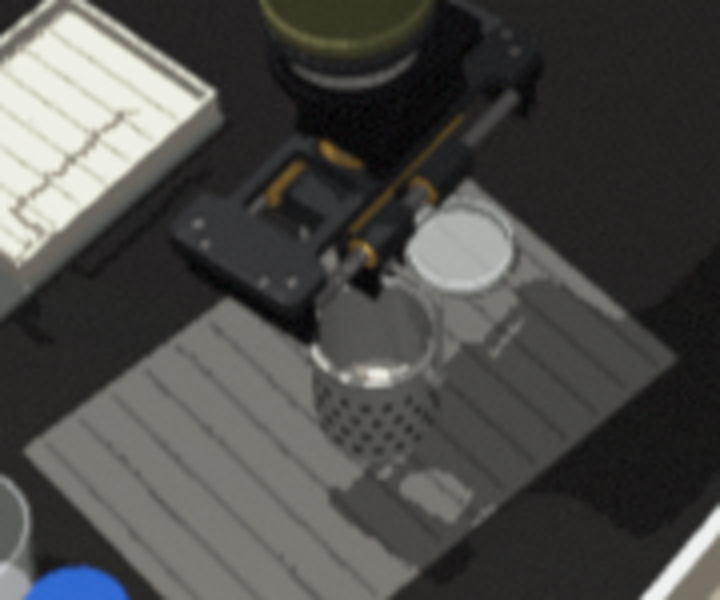

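The scene crop shows the bail upright in the jaws and the basket standing level on the mat. I lift it and refine the hook's position from the images already taken.

```bash

python3 -m inch '[[-1,0,0,0,0],[-1,0,0,-15,0],[-1,0,0,-30,0],[-1,0,0,-30,0],[-1,0,0,-30,0]]' 20 |sed -n '2p;4,5p'
python3 - <<'E'
from h import *
to([.46,-.277,.24],7.7)
for n in("top","scene"):
    P=np.load(f"pics/{n}.npz")["P"]; q=P[np.isfinite(P[...,0])]
    r=q[(q[:,2]>.288)&(np.hypot(q[:,0]-.67,q[:,1]+.25)<.05)]; print(n,"rod top",np.round(r.mean(0),4),len(r))
    a=np.radians(7.7); q=q-[.547,-.2665,.218]; q=np.c_[q[:,0]*np.cos(a)+q[:,1]*np.sin(a),-q[:,0]*np.sin(a)+q[:,1]*np.cos(a),q[:,2]]*1000
    for sgn in(1,-1):
        m=(abs(q[:,1]-27*sgn)<9)&(q[:,2]>-10)&(q[:,2]<30)&(q[:,0]>-28)&(q[:,0]<60); w=q[m]
        print(sgn,[(b,len(k),round(k[:,1].mean(),1),round(k[:,2].max(),1)) for b in range(-28,60,4) for k in [w[(w[:,0]>=b)&(w[:,0]<b+4)]] if len(k)])
E
```

```text
position: [0.5119, -0.0053, 0.2382]
ft_force: [0.4, -0.4, -3.6]
grip_width: 0.083
t 16.05 pos [511.9  -5.3 238.2] yaw_y 10.9 tilt 1.86 F [ 0.4 -0.4 -3.6] grip 0.083
shift [-256.8 -102.5   -8.9]
twist 0.056
top rod top [ 0.6666 -0.2493  0.2979] 72
1 [(-24, 5, np.float64(26.4), np.float64(20.1)), (-20, 8, np.float64(26.6), np.float64(19.8)), (-16, 7, np.float64(26.9), np.float64(13.4)), (-12, 7, np.float64(26.1), np.float64(9.3)), (-8, 8, np.float64(26.7), np.float64(6.0)), (-4, 10, np.float64(26.5), np.float64(4.8)), (0, 11, np.float64(26.4), np.float64(7.1)), (4, 9, np.float64(26.8), np.float64(9.4)), (8, 12, np.float64(25.9), np.float64(9.5)), (12, 10, np.float64(26.0), np.float64(13.2)), (16, 8, np.float64(26.3), np.float64(14.3)), (20, 8, np.float64(26.4), np.float64(14.0)), (24, 8, np.float64(26.7), np.float64(13.7)), (28, 10, np.float64(26.5), np.float64(14.9)), (32, 8, np.float64(26.7), np.float64(14.3)), (36, 7, np.float64(26.9), np.float64(14.6)), (40, 8, np.float64(26.7), np.float64(14.6)), (44, 7, np.float64(26.9), np.float64(16.8)), (48, 9, np.float64(26.9), np.float64(15.
[... 2310 characters left out ...]
), np.float64(0.2)), (0, 4, np.float64(-26.3), np.float64(3.5)), (4, 6, np.float64(-24.9), np.float64(6.0)), (8, 4, np.float64(-26.1), np.float64(6.6)), (12, 7, np.float64(-26.6), np.float64(9.5)), (16, 4, np.float64(-25.9), np.float64(9.6)), (20, 6, np.float64(-26.7), np.float64(10.7)), (24, 6, np.float64(-28.2), np.float64(9.3)), (28, 5, np.float64(-27.1), np.float64(11.1)), (32, 5, np.float64(-26.2), np.float64(11.3)), (36, 7, np.float64(-26.5), np.float64(13.3)), (40, 5, np.float64(-26.4), np.float64(9.9)), (44, 5, np.float64(-25.1), np.float64(11.9)), (48, 6, np.float64(-26.1), np.float64(12.6)), (52, 6, np.float64(-26.3), np.float64(12.1)), (56, 6, np.float64(-27.4), np.float64(11.6))]
```

```bash

python3 -m inch '[[-1,-20,-8,-1,0.01],[-1,-32,-12,-1,0.01],[-1,-32,-12,-1,0.01],[-1,-32,-13,-1,0.01],[-1,-32,-13,-1,0.01]]' |sed -n '2p;4,5p'
python3 -m inch '[[-1,-32,-13,-1,0.005],[-1,-32,-13,-1,0],[-1,-25,-8,-1,0],[-1,-12,-4,0,0],[-1,0,0,0,0]]' |sed -n '2p;4,5p'
python3 -c "
from h import *
to([.46,-.278,.24],7.7)"
```

```text
position: [0.4822, -0.1602, 0.2456]
ft_force: [-0.3, 0.5, -3.9]
grip_width: 0.082
position: [0.4578, -0.2715, 0.2477]
ft_force: [-0.8, -0.3, -3.8]
grip_width: 0.077
t 17.30 pos [ 457.8 -271.5  247.7] yaw_y 8.1 tilt 1.58 F [-0.8 -0.3 -3.8] grip 0.077
shift [-7.   1.2  7.5]
twist 0.007
```

```bash

python3 -m inch '[[-1,-7,0,2,0.007],[-1,0,10,1,0],[-1,0,20,0,0],[-1,0,20,0,0],[-1,0,0,0,0]]' |sed -n '2p;4,5p'
python3 -c "
from h import *
to([.5442,-.2666,.24],7.7)"
```

```text
position: [0.5134, -0.2655, 0.2441]
ft_force: [0.3, 1.1, -3.5]
grip_width: 0.081
t 17.93 pos [ 513.4 -265.5  244.1] yaw_y 8.1 tilt 1.73 F [ 0.3  1.1 -3.5] grip 0.081
shift [-5.6 30.4  3.9]
twist 0.007
```

```bash

python3 -m inch '[[-1,-4,15,0,0.005],[-1,-2,13,0,0],[-1,0,3,0,0],[-1,0,0,0,0],[-1,0,0,0,0]]' |sed -n '2p;4,5p'
python3 - <<'E'
from h import *
to([.5442,-.2666,.24],7.7)
d=cam("scene"); save("s3",d["color"][80:260,130:330],4)
E
```

```text
position: [0.5451, -0.2656, 0.2437]
ft_force: [-0.0, -0.3, -4.3]
grip_width: 0.083
t 18.55 pos [ 545.1 -265.6  243.7] yaw_y 8.0 tilt 1.79 F [-0.  -0.3 -4.3] grip 0.083
shift [-1.  -1.   3.7]
twist 0.005
```

View pics/s3.png

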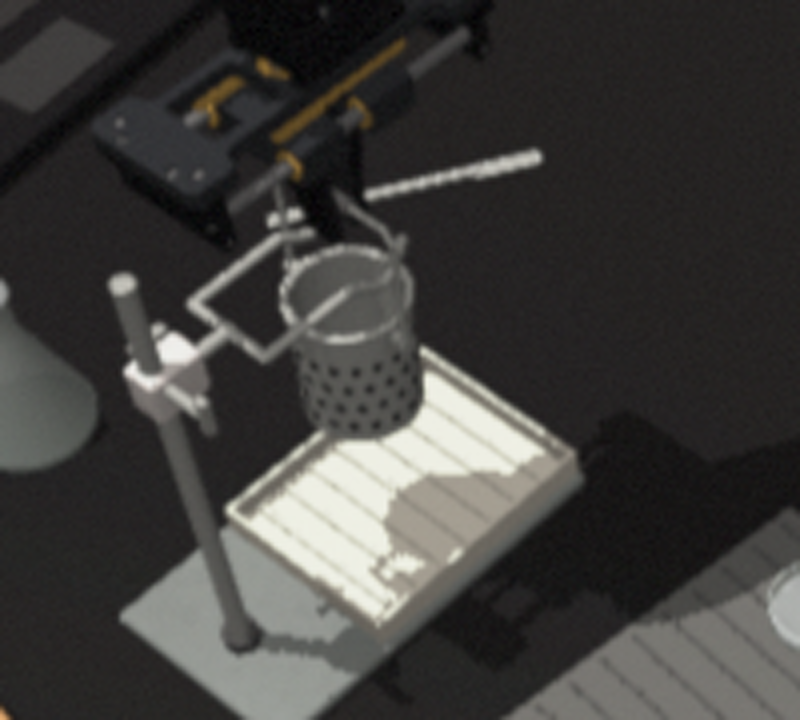

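The scene crop shows the basket hanging level. The hook prongs run to (400,245) and (300,230) inside the bail legs, and the crown is above the saddles. Now I lower it.

```bash

python3 -m inch '[[-1,-1,-1,12,0],[-1,0,0,12,0],[-1,0,0,0,0]]' |sed -n '2p;4,5p'
python3 -c "
from h import *
to([.5442,-.2666,.202],7.7)"
```

```text
position: [0.5427, -0.2666, 0.2175]
ft_force: [-1.2, -0.6, -5.3]
grip_width: 0.085
t 18.98 pos [ 542.7 -266.6  217.5] yaw_y 7.9 tilt 1.79 F [-1.2 -0.6 -5.3] grip 0.085
shift [-0.7  1.6 15.5]
twist 0.003
```

```bash

python3 -m inch '[[-1,0,1.5,9,0],[-1,0,0,3,0],[-1,0,0,0,0]]' |sed -n '2p;4,5p'
python3 -m inch '[[-1,0,0.5,2,0],[-1,0,0,0,0]]' |sed -n '2p;4,5p'
python3 -c "
from h import *
to([.5442,-.2666,.202],7.7)"
```

```text
position: [0.5442, -0.266, 0.2046]
ft_force: [0.3, -0.8, -4.5]
grip_width: 0.082
position: [0.545, -0.2658, 0.2028]
ft_force: [-0.6, 0.0, -4.0]
grip_width: 0.081
t 19.60 pos [ 545.  -265.8  202.8] yaw_y 7.9 tilt 1.78 F [-0.6  0.  -4. ] grip 0.081
shift [-0.7 -0.9  0.8]
twist 0.003
```

```bash

python3 -m inch '[[-1,0,-0.5,1.5,0],[-1,0,0,0,0]]' |sed -n '2p;4,5p'
python3 -m inch '[[-1,0,0,1.5,0],[-1,0,0,0,0]]' |sed -n '2p;4,5p'
```

```text
position: [0.5447, -0.2659, 0.2017]
ft_force: [-0.3, -0.2, -3.8]
grip_width: 0.079
position: [0.5448, -0.266, 0.2015]
ft_force: [-0.7, -0.3, -1.4]
grip_width: 0.086
```

```bash

python3 -m inch '[[-1,0,0,1.5,0],[-1,0,0,0,0]]' |sed -n '2p;4,5p'
python3 -m inch '[[-0.5,0,0,0,0],[-0.5,0,0,0,0],[-0.5,0,0,0,0],[-0.5,0,0,0,0],[-0.5,0,0,0,0]]' |sed -n '2p;4,5p'
python3 - <<'E'
from h import *
to(None)
d=cam("scene"); save("s4",d["color"][80:260,130:330],4)
E
```

```text
position: [0.5449, -0.266, 0.2014]
ft_force: [-1.5, 0.4, 0.5]
grip_width: 0.085
position: [0.5464, -0.2663, 0.2014]
ft_force: [0.4, 0.9, -0.9]
grip_width: 0.25
t 20.98 pos [ 546.4 -266.3  201.4] yaw_y 7.9 tilt 1.57 F [ 0.4  0.9 -0.9] grip 0.250
```

View pics/s4.png

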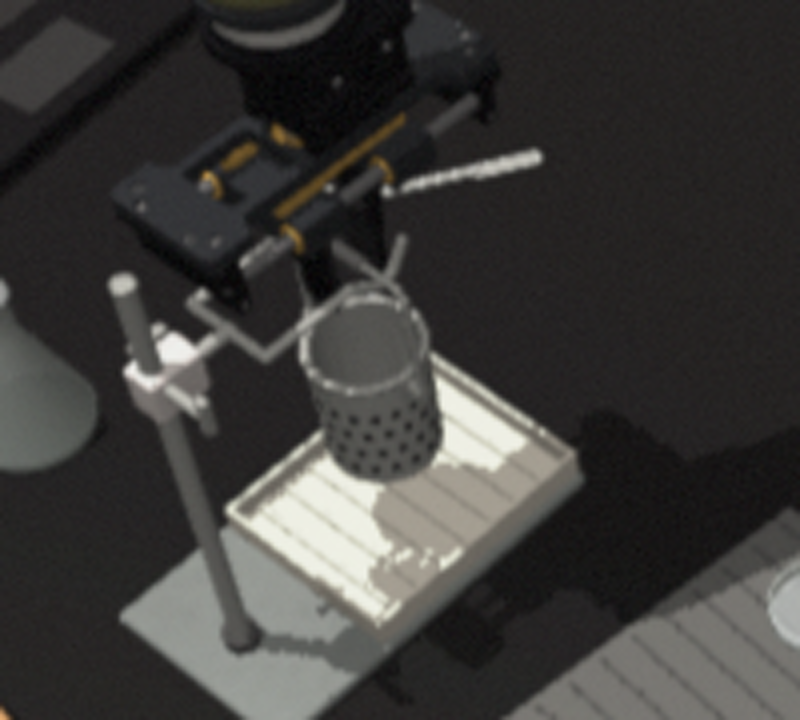

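The scene crop shows the crown in the visible saddle at (385,285), with the basket hanging clear of the tray. Now I withdraw straight up.

```bash

python3 -m inch '[[-0.5,0,0,-10,0],[-0.5,0,0,-20,0],[-0.5,0,0,-30,0],[-0.5,0,0,-40,0],[-0.5,0,0,-40,0]]' |sed -n '2p;4,5p'
python3 -m inch '[[-0.5,0,-40,-10,0],[-0.5,0,-40,0,0],[-0.5,0,0,0,0],[-0.5,0,0,0,0],[-0.5,0,0,0,0]]' |sed -n '2p;4,5p'
python3 - <<'E'
from h import *
to(None)
t=cam("top"); s=cam("scene"); 
a=t["color"][100:280,400:540]; b=s["color"][80:260,130:330]
save("end",np.hstack([a,b]),2.3)
for n,d in(("top",t),("scene",s)):
    q=d["P"].reshape(-1,3); q=q[np.isfinite(q[:,0])]-[.5442,-.2666,.218]; a=np.radians(7.7)
    q=np.c_[q[:,0]*np.cos(a)+q[:,1]*np.sin(a),-q[:,0]*np.sin(a)+q[:,1]*np.cos(a),q[:,2]]*1000
    w=q[(abs(q[:,1])<20)&(abs(q[:,0])<25)&(abs(q[:,2])<20)]; print(n,"crown",len(w),np.round(w.mean(0),1),np.round(w[:,2].max(),1))
    w=q[(np.hypot(q[:,0],q[:,1])<50)&(q[:,2]>-74)&(q[:,2]<-55)]; print("rim",len(w),np.round(w.mean(0),1),np.round(np.linalg.lstsq(np.c_[w[:,:2],np.ones(len(w))],w[:,2],rcond=None)[0],2))
E
```

```text
position: [0.546, -0.2699, 0.348]
ft_force: [-0.1, -0.5, 0.8]
grip_width: 0.25
position: [0.4697, -0.2801, 0.3685]
ft_force: [-0.0, 0.7, -1.0]
grip_width: 0.248
t 22.27 pos [ 469.7 -280.1  368.5] yaw_y 8.2 tilt 1.31 F [-0.   0.7 -1. ] grip 0.248
top crown 93 [ 0.8 -0.1  6.6] 10.9
rim 372 [  0.2  -1.3 -65.4] [-1.000e-02  1.000e-02 -6.536e+01]
scene crown 57 [2.  1.7 3.8] 8.8
rim 246 [  2.5   2.1 -67.8] [ 0.000e+00  1.000e-02 -6.787e+01]
```

View pics/end.png

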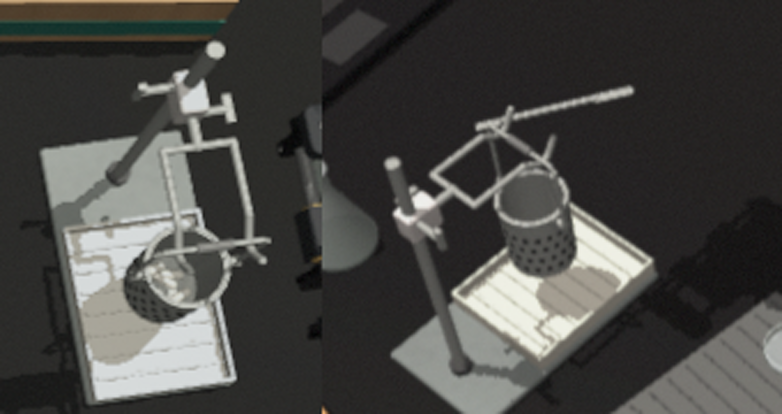

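The last picture shows the crown across both prongs (left half, 150–268, 245). The basket hangs level over the tray with the stir bars inside, and the gripper is clear.

```bash
python3 -m inch '[[-0.5,0,0,0,0],[-0.5,0,0,0,0],[-0.5,0,0,0,0],[-0.5,0,0,0,0]]' |tail -2; python3 -c "
from bench import ctrl
ctrl.close_job()"
```

```text
ft_force: [-0.1, 0.1, -0.2]
grip_width: 0.251
the job is handed in; nothing more can be done
```

The basket is hanging by its bail on both prongs of the drip stand, and the job is handed in at about 23 s of the allowed 72 s. No verdict is reported.

- **What I did:**
  - I gripped the steel basket by its body, lifted it out of the tub with the bail folded, stood it on the mat and let go.
  - I then swung the bail upright by its sleeve, lifted the basket by it, lowered it into the two saddles, released it and withdrew.
- **Last checks:**
  - The bail crown measured within about 3 mm of the hook seat horizontally, in both cameras.
  - The rim was level to about 0.01 rad and the underside was roughly 70 mm above the bench, well clear of the tray.
  - The stir bars were still inside, and the wrist force was near zero.
- **Disagreement:** the two cameras differed by about 3 mm in height. Averaged over the top surface of the crown and sleeve, the top camera read 6.6 mm above the seat and the scene camera 3.8 mm. Both fit a seated bail.
- **Not checked:** I did not measure the other bench items again at the end. No contact with them showed in the pictures or forces.

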